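# Seat a plane iron on the pin of its sharpening holder

## Task

Take the plane iron off its wooden rest and lay it in the sharpening holder with its edge notch over the brass locating pin, so that it lies flat, straight and centred on the aluminium bed; the pin may stand anywhere along its slot, so feel for it gently and never force the iron. Let go of the iron, then swing the red keeper across over it. Leave the other things on the bench where they are.

Things in the scene. Friction and masses are not known exactly. Their poses are not given: they have to be found in the camera images.
- iron_center (a point): Centre, half-way up, of the loose plane iron: flat steel blade 160 mm long (its x), 50 wide (y), 5 thick (z, up), 0.2 to 0.45 kg. The last 8 mm at +x are the thinner cutting bevel; a blue patch marks the -x end. It overhangs rest and bed by 10 mm along both long sides, so it can be gripped from above across its width near the middle. Over 40 N of it on the holder is too much.
- iron_notch (a point): Point in the iron's notch, 38 mm towards -x and 10 mm towards +y from the iron's centre, half-way up; axes as the iron's. The notch is cut right through, open at the iron's +y edge: 10 mm wide along x, running from y = +3 mm to the edge at y = +25 mm.
- rest: Fixed wooden rest on the bench on which the iron lies at the start: a plain block 150 x 30 x 30 mm (x, y, z), origin at the centre of its underside.
- holder: Fixed sharpening holder; origin under its centre on the bench, x along its bed. Plywood base 220 x 130 x 15 mm; on it, centred, the aluminium bed 170 (x) x 30 (y) mm, flat top 45 mm above the bench. The seated iron lies along it with its axes as the holder's, its centre at y = 0 and 47.5 mm above the bench, its notch over the brass pin.
- pin_slot (a point): Middle of the black slot in the bed's top, at holder x = -38, y = +10 mm, 45 mm up. The brass pin (7 mm thick, 6.5 mm tall, its last 2 mm tapering to 4 mm) is clamped fast on the slot's line anywhere within 18 mm of this point along x; where is not reported: look or feel for it. An iron resting on its tip is 6.5 mm higher there than when seated..
- keeper (a joint): Angle (rad) of the red bar on the holder, about an upright axis at holder x = +60, y = +45 mm. 0: it points along +x, clear of the iron; 1.57: to -y, across over the iron (clockwise from above is positive). Range -0.7 to 1.75; light friction (0.04 N m), stays where left. Underside 52.5 mm, top 60.5 mm above the bench: it passes 2.5 mm over a seated iron.
- keeper_knob (a point): Middle of the keeper's upright black knob, 15 mm in diameter and 28 mm tall, standing on the bar 36 mm from the hinge axis; this point is 74.5 mm above the bench, the knob's top 88.5 mm. It can be pinched from above or pushed sideways.
- tin: Bystander: open yellow and blue tin, 100 mm across, 118 mm tall; origin under its centre.
- tape: Bystander: roll of brown tape, 100 mm across, 45 mm tall; origin under its centre.
- glue: Bystander: white glue bottle, 60 mm across, 160 mm tall; origin under its centre.
- wire_coil: Bystander: coil of steel wire, 110 mm across, 18 mm tall; origin under its centre.
- offcut: Bystander: wood offcut with three holes, 120 x 70 x 18 mm; origin under its centre.
- screwdriver: Bystander: screwdriver lying on the bench.
- hone: Bystander: reddish honing stone, 75 x 35 x 20 mm; origin under its centre.
There are look-alikes about, which are no part of the job. Of the things like the part that bears iron_center, leave any that is green; of the rest the larger one is meant.

How it is judged (in metres and radians):
On the way:
1. the iron lies flat on the bed with its notch over the pin, let go, while the keeper is still swung clear (z of iron_center in the frame of holder between 0.0455 and 0.049 m and angle between iron_center's own z axis and vertical below 0.03 rad and x of iron_notch in the frame of holder between -0.06 and -0.016 m and y of iron_center in the frame of holder between -0.006 and 0.006 m and y of iron_notch in the frame of holder above 0 m and angle between the x axis of iron_center and the x axis of holder, either way round below 0.1 rad and value of joint keeper below 0.5 rad and contact force between iron and the fingers below 0.1 N), for 0.2 s.
At the end, for the whole second after the job is handed in: The iron lies flat on the bed (centre 45.5 to 49 mm up, tilt under 0.03 rad), notch over the pin, its notch on the holder's +y side, centred within 6 mm, straight within 0.1 rad, let go and at rest; the keeper stands across over it at 1.3 rad or more (z of iron_center in the frame of holder between 0.0455 and 0.049 m and angle between iron_center's own z axis and vertical below 0.03 rad and x of iron_notch in the frame of holder between -0.06 and -0.016 m and y of iron_center in the frame of holder between -0.006 and 0.006 m and y of iron_notch in the frame of holder above 0 m and angle between the x axis of iron_center and the x axis of holder, either way round below 0.1 rad and value of joint keeper above 1.3 rad and linear speed of iron below 0.02 m/s); the robot touches nothing.
It fails at once if the iron is pressed on the holder (bed, pin or keeper) with more than 40 N (contact force between iron and holder above 40 N).
It fails at once if another thing on the bench is pushed away (more than 15 mm) (distance of any of tin, tape, glue, wire_coil, offcut, screwdriver, hone from where it was at the start of the episode above 0.015 m).
It also fails if it takes over 72 s, if anything falls off the work surface, if the arm or the gripper's body presses on something with over 40 N, if the wrist force passes 120 N, or if a joint passes its speed limit or range.

## Robot

A 7-joint arm with a two-finger parallel gripper is mounted at the origin on the work surface. World frame = base frame: x ahead of the robot, y to its left, z up, the work surface at z = 0. Lengths are in m, angles in degrees, forces in N, time in s.
With the tool pointing down it reaches from about 0.35 to 0.9 m from the base axis. Payload 7.2 kg.
Tool frame: the origin (TCP) lies midway between the tips of the shut fingers; the grasp point (between the pads) lies 19 mm behind it; x points along the fingers, y is the direction in which the jaws open and shut, and the axes are right-handed (so a half turn about x gives the same grasp; the last joint's range is limited). The gripper opens to 88 mm and grips with 3 to 60 N. Pads are 20 mm wide; open, the fingers measure 115 mm over their backs; the gripper's body (75 mm by 178 mm) begins 61 mm behind the grasp point.
Start: joints at [-69.282, 23.554, -0.728, 91.456, 0.321, 64.991, -4.71], TCP at [0.26, 0.568, 0.223] pointing down, gripper open.
Joint ranges: [-169.25, 169.25], [-16.82, 113.86], [-84.01, 82.57], [7.8, 145.47], [-59.2, 239.2], [7.22, 106.19], [-163.78, 163.78]. Speed limits (degrees/s): [136.94, 136.94, 172.46, 172.46, 180, 180, 180].

## Interface

Orientations are given as a 3x3 rotation matrix whose columns are the frame's x, y, z axes.
In Python, from cell import r, optics gives the robot as it stands.
- The arm moves only by the shell command python3 -m pendant 'ROWS'. ROWS is a JSON object of lists of equal length, an entry for each row: "delta_pos": the shift along the tool's x, y, z each as a share of 60 cm, from -1 to 1, a list of three; "spin": the turn about the tool's x as a share of 45 degrees, from -1 to 1; "fingers": the opening, from 0 (shut) to 1 (fully open). In form: {"delta_pos": [[x, y, z], ...], "spin": [spin, ...], "fingers": [fingers, ...]}. A call has 1 to 8 rows; each row is the pose to reach, as a shift and turn from the pose measured when the call began, along the tool's axes at that moment; what a row does not reach only later rows make up. A row lasts 1/10 s, in which the tool goes at most 50 mm and 8.59 degrees, less where a joint would pass 70% of its speed; a pose out of reach is approached as far as the arm can. A call with a number of a shift or a turn outside -1 to 1 is refused whole. A call with a gripper value outside its range is refused whole. The fingers move at their own pace and stop on an object; the grip force is fixed at half the most. Time passes only in rows, so rows that repeat a pose let the fingers close. It gives the time, the measured TCP pose, the force and the opening at its end, in the units of the state.
- r.read_state(): the state, without advancing time (a new reading comes with each control period).
- optics.get_image(name): name is "scene" or "top" or "wrist"; returns a dict with "frame" (384x512x3 uint8, red, green, blue), "intrinsics" (3x3 intrinsics, pixels), "extrinsics" (4x4, takes a point from world to camera coordinates). Camera axes: x right, y up, looking along -z (the intrinsics and any distortion apply to the point x, -y, -z); pixel columns grow to the right and rows downward; lengths in m; the calibration is good to about 2 mm. A picture is of the moment at which its call begins. There is no depth.
- r.hand_in(): hands the job in, once; it reports no verdict.
The state is a dict: "t": time; "joint_pos": joint angles; "qvel": joint speeds; "joint_efforts": joint torques, N m; "eef_pos": TCP position; "orientation": TCP orientation; "wrist_force": force on the tool from outside, world axes, zero at the start; "moment": the same for the moment, N m; "gripper_width": opening from 0.0 (shut) to 1.0 (fully open).
Only numpy, scipy, OpenCV 4.12 (cv2) and the standard library are available. Lean on these libraries where they do the work, as an engineer would, in place of code of your own. Each camera call takes 0.05 s, during which the arm holds its last target. There are 200 camera calls.

## Working session

There is one attempt and no reset: what is moved stays moved. The work goes in short steps, Python scripts to look and compute and a shell command to move; the robot and the scene stay as the last step left them, time stands still between calls to the robot, and variables do not carry over. Pictures are saved under pics/ and viewed, about 8 in all and at most 12, crops included, and the job is handed in when it is done.

```bash
ls; mkdir -p pics; cat > h.py <<'E'
import numpy as np, cv2, sys
from cell import r, optics
def grab(n,fn=None):
    d=optics.get_image(n); 
    if fn: cv2.imwrite('pics/'+fn,cv2.cvtColor(d['frame'],cv2.COLOR_RGB2BGR))
    return d
def ray(d,u,v):
    K=np.array(d['intrinsics']);E=np.array(d['extrinsics'])
    c=np.linalg.inv(K)@[u,v,1]; R=E[:3,:3]; 
    return -R.T@E[:3,3], R.T@np.array([c[0],-c[1],-c[2]])
def onz(d,u,v,z):
    o,k=ray(d,u,v); return o+k*(z-o[2])/k[2]
def proj(d,p):
    E=np.array(d['extrinsics']);q=E[:3,:3]@np.array(p)+E[:3,3]
    w=np.array(d['intrinsics'])@[q[0],-q[1],-q[2]]; return w[:2]/w[2]
E
python3 - <<'E'
from h import *
ims=[]
for n in('scene','top'):
    d=grab(n,n+'0.png'); print(n,np.round(d['intrinsics'],1).tolist(),np.round(d['extrinsics'],3).tolist(),d.keys())
s=r.read_state();print(s)
E
```

```text
pics
scene [[496.0, 0.0, 252.7], [0.0, 496.0, 193.0], [0.0, 0.0, 1.0]] [[-0.424, 0.906, 0.003, 0.221], [-0.6, -0.283, 0.748, 0.258], [0.679, 0.315, 0.663, -1.754], [0.0, 0.0, 0.0, 1.0]] dict_keys(['frame', 'intrinsics', 'extrinsics'])
top [[423.7, 0.0, 258.3], [0.0, 423.7, 190.4], [0.0, 0.0, 1.0]] [[0.002, -1.0, -0.005, 0.016], [0.991, 0.001, 0.135, -0.527], [-0.135, -0.005, 0.991, -1.3], [0.0, 0.0, 0.0, 1.0]] dict_keys(['frame', 'intrinsics', 'extrinsics'])
{'t': 0.1, 'joint_pos': array([-69.28099172,  23.59450942,  -0.72783465,  91.49499802,
         0.32144513,  64.98829413,  -4.70977465]), 'qvel': array([-0.01593993, -0.10811222, -0.05108691, -0.09878611,  0.06920478,
        0.03969092, -0.03708276]), 'joint_efforts': array([ 2.34739367e-03, -5.89100218e+01,  6.43754639e-01, -2.91705680e+01,
       -5.37846854e-02,  1.45188760e-02,  7.28024020e-05]), 'eef_pos': array([0.26031019, 0.56776678, 0.22193366]), 'orientation': array([[-4.53642226e-04,  4.16685025e-01,  9.09050815e-01],
       [-1.24199702e-03,  9.09049973e-01, -4.16685258e-01],
       [-9.99999126e-01, -1.31806443e-03,  1.05138107e-04]]), 'wrist_force': array([0.66018642, 0.07496538, 0.06155132]), 'moment': array([ 0.01338888,  0.00878873, -0.03790505]), 'gripper_width': 1.002459034667173}
```

```bash
python3 -c "
import cv2
for n in('scene','top'): cv2.imwrite(f'pics/{n}0b.png',cv2.resize(cv2.imread(f'pics/{n}0.png'),(800,600),interpolation=cv2.INTER_CUBIC))"
```

```text
(no output)
```

View pics/scene0b.png

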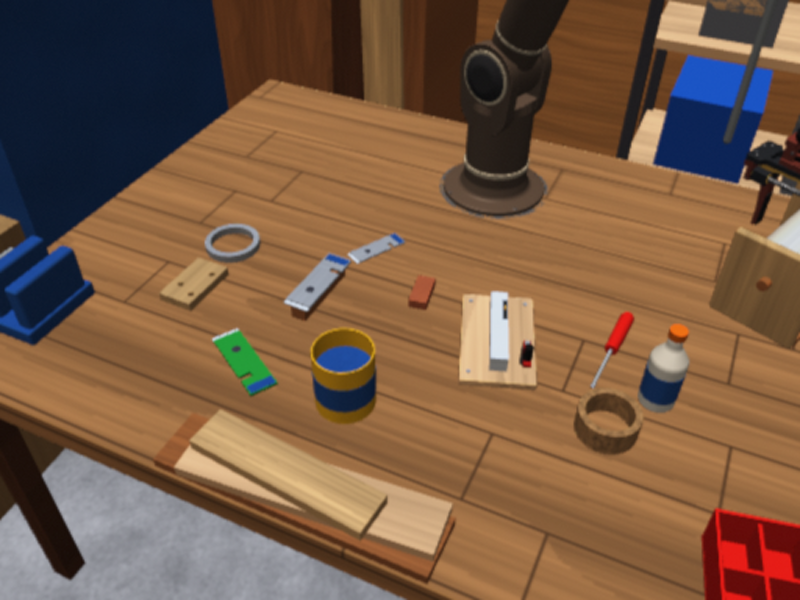

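View pics/top0b.png

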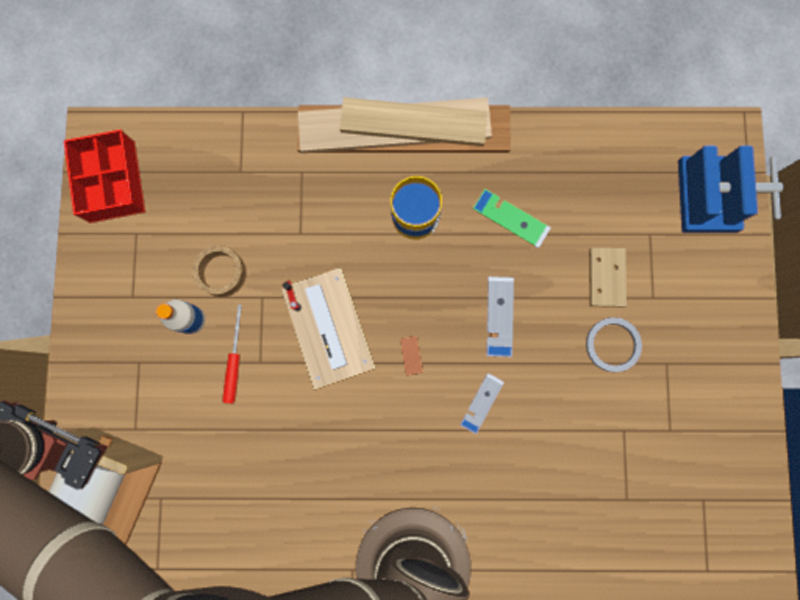

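Larger grey iron, at (500,317) in the top view, is the one meant. The green one (512,218) and the smaller grey one (482,403) are look-alikes. I'll measure now and confirm in a crop.

```bash
cat > m.py <<'E'
from h import *
d=grab('top'); im=d['frame']; hsv=cv2.cvtColor(im,cv2.COLOR_RGB2HSV).astype(int)
def box(m,z,name):
    m=m.astype(np.uint8)
    m=cv2.morphologyEx(m,cv2.MORPH_CLOSE,np.ones((3,3)))
    cs,_=cv2.findContours(m,cv2.RETR_EXTERNAL,cv2.CHAIN_APPROX_NONE); c=max(cs,key=cv2.contourArea)
    # map contour to the plane
    P=np.array([onz(d,*p,z)[:2] for p in c[:,0,:].astype(float)],np.float32)
    (x,y),(w,h),a=cv2.minAreaRect(P*1000); B=cv2.boxPoints(((x,y),(w,h),a))
    e=(B[1]-B[0]) if np.linalg.norm(B[1]-B[0])>np.linalg.norm(B[2]-B[1]) else B[2]-B[1]
    print(name,'c',round(x,1),round(y,1),'size',round(w,1),round(h,1),'dir',round(float(np.degrees(np.arctan2(e[1],e[0])))%180,2))
    return x,y
def roi(u0,u1,v0,v1):
    k=np.zeros(im.shape[:2],bool);k[v0:v1,u0:u1]=1;return k
H,S,V=hsv[...,0],hsv[...,1],hsv[...,2]
notwood=(S<60)|((H>90)&(H<135)&(S>80))
box(roi(305,335,172,232)&notwood,.035,'iron')
box(roi(305,335,172,232)&(H>90)&(H<135)&(S>100),.035,'blue')
box(roi(185,230,172,245)&(S<40)&(V>130),.045,'bed')
ply=roi(175,245,168,252)&(((V>195)&(S<130)))
box(ply|(roi(185,230,172,245)&(S<40)),.015,'ply')
a=cv2.resize(im[165:255,175:340],(800,436),interpolation=cv2.INTER_CUBIC)
cv2.imwrite('pics/crop1.png',a[...,::-1])
E
python3 m.py
```

```text
iron c 490.0 -175.4 size 52.3 161.5 dir 177.73
blue c 419.7 -173.6 size 15.6 40.8 dir 90.1
bed c 468.6 173.5 size 172.9 33.5 dir 19.42
ply c 468.5 173.6 size 219.0 129.1 dir 19.37
```

View pics/crop1.png

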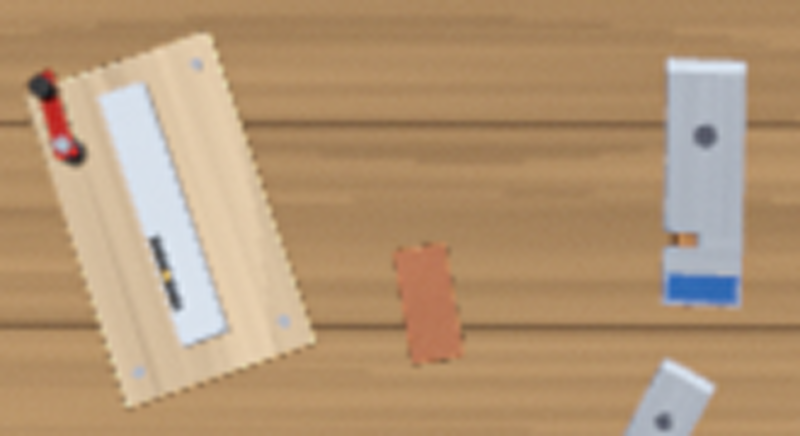

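The crop confirms it: the larger grey iron is at (705,180) with its notch on the left and its blue end at the bottom. The brass pin shows at about (167,275), near the slot's middle. The keeper points along +x, clear of the bed. Next I'll look at the holder with the wrist camera from above.

```bash
cat > go.py <<'E'
# python3 go.py x y z yaw_of_jaw_axis : prints shares for the move
from h import *
def go(x,y,z,yaw):
    s=r.read_state();R=s['orientation'];p=s['eef_pos']
    d=R.T@(np.array([x,y,z])-p)/.6
    ja=np.degrees(np.arctan2(R[1,1],R[0,1]));a=(yaw-ja+90)%180-90
    print('t',round(s['t'],2),'p',np.round(p*1000,1),'jaw',round(ja,2),'F',np.round(s['wrist_force'],1),'w',round(s['gripper_width']*88,1))
    print('delta',np.round(d,4),'spin',round(-a/45,4),'rows',np.ceil(max(np.linalg.norm(d)*12,abs(a)/8.59)))
if __name__=='__main__': go(*map(float,sys.argv[1:]))
E
python3 go.py .43 .17 .25 109.4
```

```text
t 0.15 p [260.3 567.8 222. ] jaw 65.38 F [-0.  -0.  -0.8] w 88.3
delta [-0.046  -0.485   0.5334] spin -0.9783 rows 9.0
```

```bash
python3 -m pendant '{"delta_pos":[[-0.06,-0.485,0.533],[-0.06,-0.485,0.533],[-0.06,-0.485,0.533],[-0.06,-0.485,0.533],[-0.06,-0.485,0.533],[-0.06,-0.485,0.533],[-0.06,-0.485,0.533],[-0.06,-0.485,0.533]],"spin":[-0.978,-0.978,-0.978,-0.978,-0.978,-0.978,-0.978,-0.978],"fingers":[1,1,1,1,1,1,1,1]}'; python3 go.py .43 .17 .25 109.4
```

```text
t: 0.95
eef_pos: [0.4141, 0.2058, 0.2552]
orientation: [[-0.0, -0.332, 0.943], [-0.001, 0.943, 0.332], [-1.0, -0.001, -0.001]]
wrist_force: [1.3, 0.5, -0.1]
gripper_width: 1.001
t 0.95 p [414.1 205.8 255.2] jaw 109.39 F [ 1.3  0.5 -0.1] w 88.1
delta [ 0.0088 -0.0651  0.0052] spin -0.0002 rows 1.0
```

```bash
python3 -m pendant '{"delta_pos":[[0.0,-0.065,0.005],[0.0,-0.065,0.005],[0.0,-0.065,0.005]],"spin":[0,0,0],"fingers":[1,1,1]}'; python3 - <<'E'
from h import *
d=grab('wrist','w1.png'); print(np.round(d['intrinsics'],1).tolist(),np.round(d['extrinsics'],3).tolist())
im=cv2.imread('pics/w1.png');cv2.imwrite('pics/w1b.png',cv2.resize(im,(800,600),interpolation=cv2.INTER_CUBIC))
for p in[(.4685,.1736,.045),(.4293,.1704,.045)]: print(proj(d,p)*1.5625)
E
```

```text
t: 1.25
eef_pos: [0.43, 0.1694, 0.2552]
orientation: [[-0.0, -0.33, 0.944], [-0.001, 0.944, 0.33], [-1.0, -0.001, -0.001]]
wrist_force: [0.8, 1.0, -0.6]
gripper_width: 0.999
[[336.7, 0.0, 254.1], [0.0, 336.7, 189.5], [0.0, 0.0, 1.0]] [[-0.329, 0.944, -0.0, -0.018], [-0.906, -0.316, -0.281, 0.486], [-0.266, -0.092, 0.96, -0.292], [0.0, 0.0, 0.0, 1.0]]
[385.3172512  303.76331969]
[398.70157445 253.23824116]
```

View pics/w1b.png

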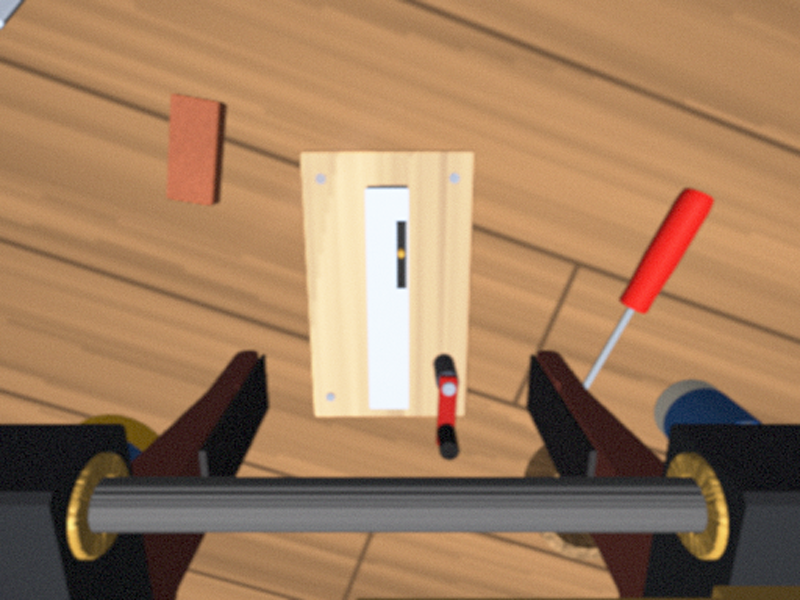

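The wrist view shows the brass pin at (401,254) in the slot, which spans rows 221–288. The bed spans x 366–408, rows 186–409. The keeper lies along the bed, clear of it.

```bash
cat > pin.py <<'E'
from h import *
d=grab('wrist');im=d['frame'];hsv=cv2.cvtColor(im,cv2.COLOR_RGB2HSV).astype(int);H,S,V=hsv[...,0],hsv[...,1],hsv[...,2]
bx=np.zeros(V.shape,bool);bx[112:270,222:270]=1
bed=bx&(S<40)&(V>180)
cs,_=cv2.findContours(cv2.morphologyEx(bed.astype(np.uint8),cv2.MORPH_CLOSE,np.ones((5,5))),0,1);c=max(cs,key=cv2.contourArea)[:,0].astype(float)
P=np.array([onz(d,*p,.045)[:2] for p in c],np.float32)*1000
(x,y),sz,a=cv2.minAreaRect(P);B=cv2.boxPoints(((x,y),sz,a));e=max([B[1]-B[0],B[2]-B[1]],key=np.linalg.norm);e=e/np.linalg.norm(e);e*=np.sign(e[0])
n=np.array([-e[1],e[0]]);print('bed',x,y,sz,np.degrees(np.arctan2(e[1],e[0])))
def hol(q): q=q[:2]*1000-[x,y];return np.round([q@e,q@n],1)
sb=np.zeros(V.shape,bool);sb[135:192,250:264]=1
v,u=np.nonzero(sb&(V<110)&(S<120));
Q=np.array([hol(onz(d,a,b,.045)) for a,b in zip(u,v)]);print('slot x',Q[:,0].min(),Q[:,0].max(),'y',Q[:,1].mean())
v,u=np.nonzero(sb&(S>110)&(V>110));w=S[v,u];print('pin px',np.average(u,weights=w),np.average(v,weights=w),len(u),'holder@50mm',hol(onz(d,np.average(u,weights=w),np.average(v,weights=w),.049)))
E
python3 pin.py; python3 go.py .49 -.1754 .19 87.7
```

```text
bed 468.57025146484375 174.7427978515625 (170.2146453857422, 31.842327117919922) 19.532984
slot x -61.1 -14.1 y 10.620714285714286
pin px 255.20038642009385 161.95086944521114 24 holder@50mm [-39.5  10.3]
t 1.35 p [429.4 171.1 255.1] jaw 109.48 F [-0.5 -0.8 -0.5] w 88.2
delta [ 0.1088 -0.5781 -0.0972] spin 0.4839 rows 8.0
```

```bash
python3 -m pendant '{"delta_pos":[[0,-0.578,-0.17],[0,-0.578,-0.17],[0,-0.578,-0.17],[0,-0.578,-0.17],[0,-0.578,-0.17],[0,-0.578,-0.17],[0,-0.578,-0.17],[0,-0.578,-0.17]],"spin":[0.484,0.484,0.484,0.484,0.484,0.484,0.484,0.484],"fingers":[1,1,1,1,1,1,1,1]}'; python3 - <<'E'
from h import *
d=grab('wrist','w2.png'); im=d['frame'];print(proj(d,(.49,-.1754,.035)))
hsv=cv2.cvtColor(im,cv2.COLOR_RGB2HSV).astype(int);H,S,V=hsv[...,0],hsv[...,1],hsv[...,2]
u,v=proj(d,(.49,-.1754,.035)).astype(int)
m=((S<70)&(V>110))|((H>90)&(H<135)&(S>80)); m[:, :max(u-40,0)]=0;m[:,u+40:]=0;m[:max(0,v-95)]=0;m[v+95:]=0
cs,_=cv2.findContours(cv2.morphologyEx(m.astype(np.uint8),cv2.MORPH_CLOSE,np.ones((5,5))),0,1);c=max(cs,key=cv2.contourArea)[:,0].astype(float)
P=np.array([onz(d,*p,.035)[:2] for p in c],np.float32)*1000
(x,y),sz,a=cv2.minAreaRect(P);B=cv2.boxPoints(((x,y),sz,a));e=max([B[1]-B[0],B[2]-B[1]],key=np.linalg.norm);e*=np.sign(e[0]);print(x,y,sz,np.degrees(np.arctan2(e[1],e[0])))
E
python3 go.py .49 -.1754 .10 87.7
```

```text
t: 2.15
eef_pos: [0.4487, -0.1939, 0.2555]
orientation: [[-0.0, 0.044, 0.999], [-0.003, 0.999, -0.044], [-1.0, -0.003, -0.0]]
wrist_force: [-0.8, 0.4, -0.3]
gripper_width: 0.999
[271.68799132 194.05740948]
490.0938720703125 -174.80307006835938 (51.595333099365234, 160.0591583251953) -2.268262
t 2.2 p [ 448.8 -192.8  255.2] jaw 87.5 F [-0.6 -0.9 -0.3] w 88.3
delta [0.2586 0.0325 0.0675] spin -0.0045 rows 4.0
```

View pics/w2.png

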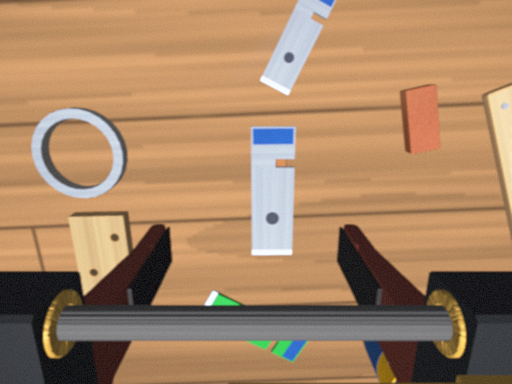

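The iron is at (272,190) with its notch on +y. The wrist and top measurements agree within 1 mm and 0.1°. Descending to grasp.

```bash
python3 -m pendant '{"delta_pos":[[0.08,0.03,0.0675],[0.16,0.03,0.0675],[0.22,0.03,0.0675],[0.259,0.03,0.0675],[0.259,0.03,0.0675],[0.259,0.03,0.0675]],"spin":[-0.0045,-0.0045,-0.0045,-0.0045,-0.0045,-0.0045],"fingers":[1,1,1,1,1,1]}'; python3 go.py .49 -.175 .0135 87.73
```

```text
t: 2.8
eef_pos: [0.4905, -0.1751, 0.1]
orientation: [[-0.002, 0.038, 0.999], [-0.001, 0.999, -0.038], [-1.0, -0.002, -0.002]]
wrist_force: [-0.1, 0.0, 1.2]
gripper_width: 0.997
t 2.8 p [ 490.5 -175.1  100. ] jaw 87.83 F [-0.1  0.   1.2] w 87.7
delta [ 0.1442  0.0004 -0.0005] spin 0.0023 rows 2.0
```

```bash
python3 -m pendant '{"delta_pos":[[0.05,0,0],[0.1,0,0],[0.13,0,0],[0.144,0,0],[0.144,0,0],[0.144,0,0]],"spin":[0.002,0.002,0.002,0.002,0.002,0.002],"fingers":[1,1,1,1,1,1]}'; python3 -m pendant '{"delta_pos":[[0,0,0],[0,0,0],[0,0,0],[0,0,0],[0,0,0],[0,0,0],[0,0,0],[0,0,0]],"spin":[0,0,0,0,0,0,0,0],"fingers":[0.5,0.5,0.5,0.5,0.5,0.3,0.3,0.3]}';python3 go.py .49 -.175 .0135 87.73
```

```text
t: 3.4
eef_pos: [0.4915, -0.1753, 0.0151]
orientation: [[0.001, 0.039, 0.999], [-0.002, 0.999, -0.039], [-1.0, -0.002, 0.001]]
wrist_force: [0.6, 1.0, 0.6]
gripper_width: 1.004
t: 4.2
eef_pos: [0.4915, -0.1752, 0.0151]
orientation: [[0.001, 0.039, 0.999], [-0.002, 0.999, -0.039], [-1.0, -0.001, 0.001]]
wrist_force: [-1.4, 1.5, 2.7]
gripper_width: 0.565
t 4.2 p [ 491.5 -175.2   15.1] jaw 87.75 F [-1.4  1.5  2.7] w 49.8
delta [ 0.0027  0.0003 -0.0025] spin 0.0005 rows 1.0
```

```bash
python3 -m pendant '{"delta_pos":[[0,0,0],[0,0,0],[-0.02,0,0],[-0.06,0,0],[-0.12,0,0],[-0.18,0,0],[-0.23,0,0],[-0.23,0,0]],"spin":[0,0,0,0,0,0,0,0],"fingers":[0,0,0,0,0,0,0,0]}';python3 go.py .4676 .1733 .15 109.45; python3 - <<'E'
from h import *
d=grab('wrist','w3.png')
E
```

```text
t: 5.0
eef_pos: [0.4934, -0.176, 0.1572]
orientation: [[0.007, 0.04, 0.999], [-0.003, 0.999, -0.04], [-1.0, -0.002, 0.007]]
wrist_force: [0.2, -0.2, -3.0]
gripper_width: 0.564
t 5.0 p [ 493.4 -176.   157.2] jaw 87.73 F [ 0.2 -0.2 -3. ] w 49.7
delta [ 0.0102  0.58   -0.0661] spin -0.4828 rows 8.0
```

View pics/w3.png

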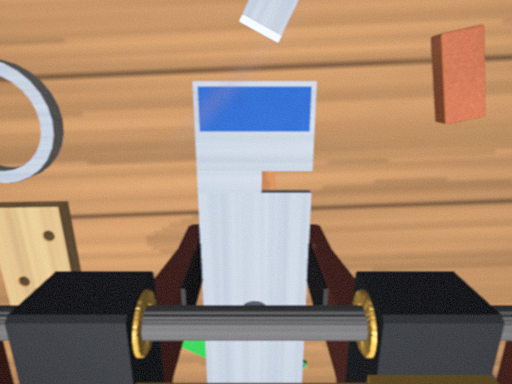

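The iron is held level in the jaws: blue end at (255,105), notch at (285,181) on +y. Carrying it over.

```bash
python3 -m pendant '{"delta_pos":[[0,0.03,0],[0,0.09,-0.01],[0,0.15,-0.02],[0,0.21,-0.025],[0,0.27,-0.03],[0,0.33,-0.04],[0,0.38,-0.045],[0,0.42,-0.05]],"spin":[-0.02,-0.08,-0.14,-0.2,-0.26,-0.32,-0.37,-0.4],"fingers":[0,0,0,0,0,0,0,0]}';python3 go.py .4685 .1742 .15 109.45
```

```text
t: 5.85
eef_pos: [0.4702, 0.0805, 0.1527]
orientation: [[0.001, -0.276, 0.961], [-0.002, 0.961, 0.276], [-1.0, -0.002, 0.0]]
wrist_force: [-0.1, 0.4, -3.1]
gripper_width: 0.56
t 5.85 p [470.2  80.5 152.7] jaw 106.01 F [-0.1  0.4 -3.1] w 49.3
delta [0.0042 0.151  0.0404] spin -0.0765 rows 2.0
```

```bash
python3 -m pendant '{"delta_pos":[[0,0.05,0.015],[0,0.09,0.025],[0,0.125,0.034],[0,0.145,0.039],[0,0.151,0.04],[0,0.151,0.04],[0,0.151,0.04]],"spin":[-0.03,-0.05,-0.07,-0.0765,-0.0765,-0.0765,-0.0765],"fingers":[0,0,0,0,0,0,0]}';python3 - <<'E'
from h import *
d=grab('wrist','w4.png');im=d['frame']
s=r.read_state();p=s['eef_pos'];R=s['orientation']
hsv=cv2.cvtColor(im,cv2.COLOR_RGB2HSV).astype(int);H,S,V=hsv[...,0],hsv[...,1],hsv[...,2]
z=p[2]+.0199
ex=R[:,2];ey=R[:,1]
def tool(u,v,z): q=onz(d,u,v,z)-p; return np.round([q@ex*1000,q@ey*1000],1)
for n,u,v in[('blueL',193,82),('blueR',316,81),('notch in top',262,171),('notch in bottom',262,191),('edge top',313,171),('edge bot',311,191)]: print(n,tool(u,v,z))
E
python3 go.py .4685 .1742 .046 109.45
```

```text
t: 6.55
eef_pos: [0.4683, 0.1729, 0.1524]
orientation: [[0.001, -0.331, 0.943], [-0.003, 0.943, 0.331], [-1.0, -0.003, -0.0]]
wrist_force: [0.6, 0.2, -4.3]
gripper_width: 0.561
blueL [-80.7 -24.5]
blueR [-81.   24.9]
notch in top [-44.    3.5]
notch in bottom [-35.    3.5]
edge top [-44.   25.5]
edge bot [-35.   25.1]
t 6.6 p [468.4 172.8 152.5] jaw 109.34 F [ 0.  -0.4 -2.8] w 49.6
delta [0.1775 0.0026 0.0008] spin -0.0025 rows 3.0
```

```bash
python3 -m pendant '{"delta_pos":[[0.04,0.0026,0.001],[0.08,0.0026,0.001],[0.12,0.0026,0.001],[0.15,0.0026,0.001],[0.17,0.0026,0.001],[0.18,0.0026,0.001],[0.18,0.0026,0.001],[0.18,0.0026,0.001]],"spin":[-0.0025,-0.0025,-0.0025,-0.0025,-0.0025,-0.0025,-0.0025,-0.0025],"fingers":[0,0,0,0,0,0,0,0]}';python3 go.py .4685 .1742 .038 109.45;
```

```text
t: 7.4
eef_pos: [0.4691, 0.1742, 0.0451]
orientation: [[0.002, -0.333, 0.943], [-0.002, 0.943, 0.333], [-1.0, -0.003, 0.001]]
wrist_force: [0.7, 0.1, -2.2]
gripper_width: 0.565
t 7.4 p [469.1 174.2  45.1] jaw 109.43 F [ 0.7  0.1 -2.2] w 49.7
delta [ 0.0119  0.0004 -0.001 ] spin -0.0005 rows 1.0
```

```bash
python3 -m pendant '{"delta_pos":[[0.004,0,-0.001],[0.008,0,-0.001],[0.012,0,-0.001],[0.013,0,-0.001],[0.013,0,-0.001]],"spin":[0,0,0,0,0],"fingers":[0,0,0,0,0]}';python3 -m pendant '{"delta_pos":[[0.001,0,0],[0.002,0,0],[0.003,0,0],[0.003,0,0]],"spin":[0,0,0,0],"fingers":[0,0,0,0]}';python3 -m pendant '{"delta_pos":[[0.001,0,0],[0.002,0,0],[0.003,0,0],[0.003,0,0]],"spin":[0,0,0,0],"fingers":[0,0,0,0]}';python3 go.py .4685 .1742 .0301 109.45;
```

```text
t: 7.9
eef_pos: [0.4685, 0.174, 0.0372]
orientation: [[0.002, -0.333, 0.943], [-0.002, 0.943, 0.333], [-1.0, -0.003, 0.001]]
wrist_force: [-0.2, 0.8, -2.8]
gripper_width: 0.564
t: 8.3
eef_pos: [0.4685, 0.174, 0.0354]
orientation: [[0.002, -0.333, 0.943], [-0.003, 0.943, 0.333], [-1.0, -0.003, 0.001]]
wrist_force: [0.2, -0.8, -3.8]
gripper_width: 0.561
t: 8.7
eef_pos: [0.4684, 0.1739, 0.0334]
orientation: [[0.002, -0.333, 0.943], [-0.003, 0.943, 0.333], [-1.0, -0.003, 0.001]]
wrist_force: [0.3, -1.2, -2.6]
gripper_width: 0.565
t 8.7 p [468.4 173.9  33.4] jaw 109.44 F [ 0.3 -1.2 -2.6] w 49.8
delta [0.0055 0.0004 0.0003] spin -0.0003 rows 1.0
```

No contact 3 mm below the pin-tip height, so the notch is over the pin. Continuing down gently.

```bash
python3 -m pendant '{"delta_pos":[[0.001,0,0],[0.002,0,0],[0.003,0,0],[0.003,0,0]],"spin":[0,0,0,0],"fingers":[0,0,0,0]}';python3 -m pendant '{"delta_pos":[[0.001,0,0],[0.0015,0,0],[0.0015,0,0]],"spin":[0,0,0],"fingers":[0,0,0]}';python3 -m pendant '{"delta_pos":[[0.001,0,0],[0.0015,0,0],[0.0015,0,0]],"spin":[0,0,0],"fingers":[0,0,0]}'
```

```text
t: 9.1
eef_pos: [0.4684, 0.1739, 0.0315]
orientation: [[0.001, -0.333, 0.943], [-0.003, 0.943, 0.333], [-1.0, -0.003, 0.0]]
wrist_force: [-0.0, 0.0, -4.0]
gripper_width: 0.559
t: 9.4
eef_pos: [0.4684, 0.1739, 0.0306]
orientation: [[0.001, -0.333, 0.943], [-0.003, 0.943, 0.333], [-1.0, -0.003, 0.0]]
wrist_force: [1.0, 0.3, -3.1]
gripper_width: 0.567
t: 9.7
eef_pos: [0.4684, 0.1739, 0.0301]
orientation: [[0.001, -0.333, 0.943], [-0.002, 0.943, 0.333], [-1.0, -0.003, 0.001]]
wrist_force: [-2.2, -1.7, 4.8]
gripper_width: 0.565
```

Contact at exactly the seated height (30.1 mm TCP). Releasing.

```bash
python3 -m pendant '{"delta_pos":[[0,0,0],[0,0,0],[0,0,0],[0,0,0],[0,0,0],[0,0,0]],"spin":[0,0,0,0,0,0],"fingers":[0.8,0.8,0.8,0.8,0.8,0.8]}';python3 -m pendant '{"delta_pos":[[-0.02,0,0],[-0.06,0,0],[-0.12,0,0],[-0.18,0,0],[-0.24,0,0],[-0.27,0,0],[-0.27,0,0],[-0.27,0,0]],"spin":[0,0,0,0,0,0,0,0],"fingers":[0.8,0.8,0.8,0.8,0.8,0.8,0.8,0.8]}'; python3 - <<'E'
from h import *
d=grab('top','t5.png');
im=cv2.imread('pics/t5.png')[160:260,165:265];a=cv2.resize(im,(400,400),interpolation=cv2.INTER_CUBIC)
grab('wrist','w5.png');b=cv2.imread('pics/w5.png');s=grab('scene','s5.png')
c=cv2.resize(cv2.imread('pics/s5.png')[175:255,280:360],(400,400),interpolation=cv2.INTER_CUBIC)
cv2.imwrite('pics/c5.png',np.hstack([a,c])); b=cv2.resize(b,(800,600))[:,:];cv2.imwrite('pics/w5b.png',b)
E
```

```text
t: 10.3
eef_pos: [0.4684, 0.1739, 0.0301]
orientation: [[0.001, -0.333, 0.943], [-0.003, 0.943, 0.333], [-1.0, -0.003, 0.001]]
wrist_force: [-0.6, 0.5, -0.8]
gripper_width: 0.799
t: 11.1
eef_pos: [0.4681, 0.1743, 0.1926]
orientation: [[0.002, -0.333, 0.943], [-0.002, 0.943, 0.333], [-1.0, -0.003, 0.001]]
wrist_force: [-0.2, 0.7, 0.0]
gripper_width: 0.803
```

View pics/w5b.png

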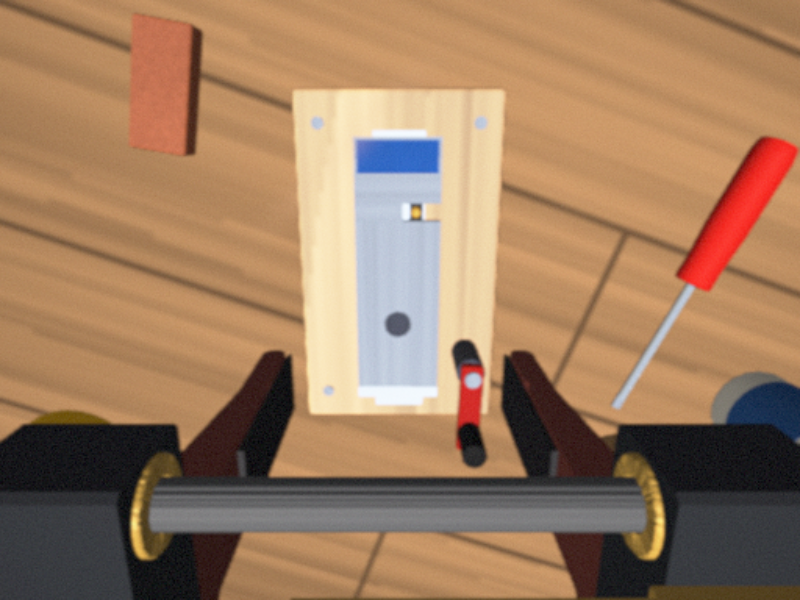

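Seated: the brass pin is inside the notch at (416,212), the iron is parallel to and centred on the bed, and the keeper is still clear. I'll check numerically and locate hinge and knob.

```bash
python3 - <<'E'
from h import *
d=grab('wrist','w6.png');k=1.5625
o=np.array([.4686,.1743]);a=np.radians(19.45);e=np.array([np.cos(a),np.sin(a)]);n=np.array([-e[1],e[0]])
W=lambda x,y,z:(*(o+e*x/1e3+n*y/1e3),z/1e3)
def hol(u,v,z): q=onz(d,u/k,v/k,z/1e3)[:2]-o;return np.round([q@e*1e3,q@n*1e3],1)
print('hinge',proj(d,W(60,45,60.5))*k,W(60,45,60))
for t in(-.5,0,.5): print(t,'knob top',proj(d,W(60+36*np.cos(t),45-36*np.sin(t),88.5))*k,'base',proj(d,W(60+36*np.cos(t),45-36*np.sin(t),62))*k)
for nm,u,v in[('blueL',355,138),('blueR',440,138),('bevL',357,386),('bevR',438,386)]:print(nm,hol(u,v,50))
print('black near',hol(465,353,60),'black far top',hol(475,456,88.5),'bolt',hol(473,380,60))
E
python3 go.py .51 .236 .1 109.45
```

```text
hinge [471.74319135 379.44395257] (np.float64(0.5101916605079796), np.float64(0.2367110068512676), 0.06)
-0.5 knob top [506.26471445 451.06022589] base [497.88626461 427.04686726]
0 knob top [475.81338771 457.7599753 ] base [469.82836442 433.32150624]
0.5 knob top [446.00167988 451.02059887] base [442.31431958 427.01799112]
blueL [-80.6 -23.5]
blueR [-80.5  23.5]
bevL [ 69.5 -25.7]
bevR [69.5 25.5]
black near [42.9 40.4] black far top [94.8 44.5] bolt [60.6 45.9]
t 11.3 p [467.6 174.  191.1] jaw 109.43 F [-0.2 -0.1  0.9] w 70.2
delta [0.1514 0.0744 0.1013] spin -0.0005 rows 3.0
```

```bash
python3 -c "
import cv2;a=cv2.imread('pics/w6.png')[200:300,250:350];cv2.imwrite('pics/c6.png',cv2.resize(a,(500,500),interpolation=cv2.INTER_CUBIC))"
```

```text
(no output)
```

View pics/c6.png

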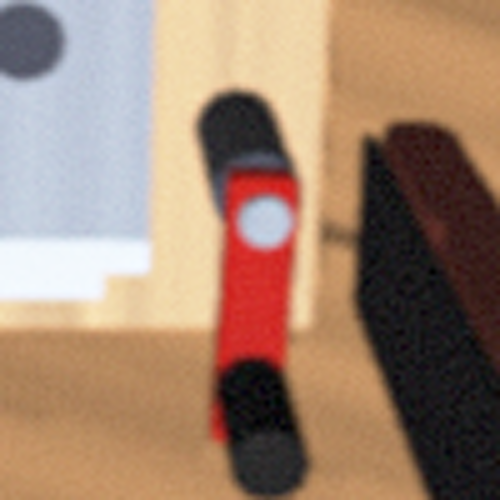

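Hinge and knob line up with keeper angle 0: the knob top is predicted at (475.8,457.8) and seen at (475,456). The iron's edges measure ±25 mm about the centreline. I'll cage the knob loosely between the fingers and take it round its arc.

```bash
python3 go.py .5441 .2487 .110 109.45
```

```text
t 11.3 p [467.6 174.  191.1] jaw 109.43 F [-0.2 -0.1  0.9] w 70.2
delta [0.1347 0.0754 0.1619] spin -0.0005 rows 3.0
```

```bash
python3 -m pendant '{"delta_pos":[[0,0.03,0.06],[0,0.06,0.12],[0.03,0.075,0.162],[0.08,0.075,0.162],[0.12,0.075,0.162],[0.135,0.0754,0.162],[0.135,0.0754,0.162],[0.135,0.0754,0.162]],"spin":[0,0,0,0,0,0,0,0],"fingers":[0.8,0.8,0.8,0.8,0.8,0.8,0.8,0.8]}';python3 go.py .5441 .2487 .068 109.45
```

```text
t: 12.1
eef_pos: [0.5445, 0.2488, 0.1104]
orientation: [[0.0, -0.332, 0.943], [-0.003, 0.943, 0.332], [-1.0, -0.003, -0.001]]
wrist_force: [-0.0, -0.5, -0.3]
gripper_width: 0.803
t 12.1 p [544.5 248.8 110.4] jaw 109.42 F [-0.  -0.5 -0.3] w 70.7
delta [ 0.0706  0.0004 -0.0006] spin -0.0007 rows 1.0
```

```bash
python3 -m pendant '{"delta_pos":[[0.03,0,0],[0.06,0,0],[0.07,0,0],[0.07,0,0],[0.07,0,0],[0.07,0,0],[0.07,0,0],[0.07,0,0]],"spin":[0,0,0,0,0,0,0,0],"fingers":[0.8,0.8,0.8,0.6,0.4,0.24,0.24,0.24]}'; python3 - <<'E'
from h import *
s=r.read_state();R=s['orientation'];p=s['eef_pos'];print(p,s['wrist_force'],s['gripper_width'],s['joint_pos'])
o=np.array([.4686,.1743]);a=np.radians(19.45);e=np.array([np.cos(a),np.sin(a)]);n=np.array([-e[1],e[0]])
for t in np.radians(np.arange(7.5,91,7.5)):
    q=o+e*(.060+.036*np.cos(t))+n*(.045-.036*np.sin(t)); dd=R.T@np.array([*(q-p[:2]),0])/.6
    print(round(np.degrees(t),1),np.round(dd,4),'spin',round(np.degrees(t)/45,3))
E
```

```text
t: 12.9
eef_pos: [0.5448, 0.2487, 0.0689]
orientation: [[0.001, -0.332, 0.943], [-0.003, 0.943, 0.332], [-1.0, -0.003, -0.0]]
wrist_force: [-0.9, -0.1, 0.2]
gripper_width: 0.382
[0.54477655 0.24873263 0.06892326] [-0.89874799 -0.0995146   0.18717489] 0.3816263015168244 [-36.93622025  30.8890764   10.43272015 104.00208723  -7.21224814
  45.79409297  86.504535  ]
7.5 [ 0.     -0.0075 -0.0015] spin 0.167
15.0 [ 0.     -0.0152 -0.0031] spin 0.333
22.5 [ 0.0001 -0.0227 -0.0056] spin 0.5
30.0 [ 0.0001 -0.0297 -0.009 ] spin 0.667
37.5 [ 0.0001 -0.0362 -0.0134] spin 0.833
45.0 [ 0.0001 -0.0421 -0.0186] spin 1.0
52.5 [ 0.0001 -0.0473 -0.0245] spin 1.167
60.0 [ 0.0002 -0.0517 -0.031 ] spin 1.333
67.5 [ 0.0002 -0.0552 -0.038 ] spin 1.5
75.0 [ 0.0002 -0.0577 -0.0455] spin 1.667
82.5 [ 0.0002 -0.0592 -0.0532] spin 1.833
90.0 [ 0.0002 -0.0597 -0.061 ] spin 2.0
```

```bash
python3 -m pendant '{"delta_pos":[[0,0,0],[0,0,0],[0,0,0]],"spin":[0,0,0],"fingers":[0.24,0.24,0.24]}';python3 -m pendant '{"delta_pos":[[0,-0.0075,-0.0015],[0,-0.015,-0.003],[0,-0.0227,-0.0056],[0,-0.0297,-0.009],[0,-0.0362,-0.0134],[0,-0.042,-0.0186],[0,-0.042,-0.0186]],"spin":[0.167,0.333,0.5,0.667,0.833,1,1],"fingers":[0.24,0.24,0.24,0.24,0.24,0.24,0.24]}'; python3 - <<'E'
from h import *
s=r.read_state();R=s['orientation'];p=s['eef_pos'];print(p,s['wrist_force'],s['gripper_width'],s['joint_pos'][6])
ja=np.degrees(np.arctan2(R[1,1],R[0,1]))%180
o=np.array([.4686,.1743]);a=np.radians(19.45);e=np.array([np.cos(a),np.sin(a)]);n=np.array([-e[1],e[0]])
for t in np.radians([52.5,60,67.5,75,82.5,90,93]):
    q=o+e*(.060+.036*np.cos(t))+n*(.045-.036*np.sin(t)); dd=R.T@np.array([*(q-p[:2]),0])/.6
    print(round(np.degrees(t),1),np.round(dd,4),'spin',round((np.degrees(t)-(109.45-ja))/45,3))
E
```

```text
t: 13.2
eef_pos: [0.5448, 0.2487, 0.0689]
orientation: [[0.001, -0.332, 0.943], [-0.003, 0.943, 0.332], [-1.0, -0.003, -0.0]]
wrist_force: [-0.4, 0.2, -0.3]
gripper_width: 0.239
t: 13.9
eef_pos: [0.5425, 0.2211, 0.069]
orientation: [[0.001, 0.434, 0.901], [-0.003, 0.901, -0.434], [-1.0, -0.003, 0.002]]
wrist_force: [0.2, 0.1, 0.3]
gripper_width: 0.24
[0.5424665  0.22113006 0.06897766] [0.18973765 0.08718598 0.3375311 ] 0.23999623516737859 51.31580439082448
52.5 [ 0.     -0.0076 -0.0002] spin 0.163
60.0 [ 0.     -0.0153 -0.0017] spin 0.33
67.5 [ 0.0001 -0.0227 -0.0042] spin 0.497
75.0 [ 0.0001 -0.0298 -0.0077] spin 0.663
82.5 [ 0.0001 -0.0363 -0.012 ] spin 0.83
90.0 [ 0.0001 -0.0422 -0.0172] spin 0.997
93.0 [ 0.0001 -0.0444 -0.0195] spin 1.063
```

```bash
python3 -m pendant '{"delta_pos":[[0,-0.0076,-0.0002],[0,-0.0153,-0.0017],[0,-0.0227,-0.0042],[0,-0.0298,-0.0077],[0,-0.0363,-0.012],[0,-0.042,-0.017],[0,-0.0444,-0.0195],[0,-0.0444,-0.0195]],"spin":[0.163,0.33,0.5,0.66,0.83,1,1,1],"fingers":[0.24,0.24,0.24,0.24,0.24,0.24,0.24,0.24]}'; python3 -m pendant '{"delta_pos":[[0,0,0],[0,0,0],[0,0,0],[-0.03,0,0],[-0.08,0,0],[-0.15,0,0],[-0.22,0,0],[-0.22,0,0]],"spin":[0,0,0,0,0,0,0,0],"fingers":[0.4,0.5,0.5,0.5,0.5,0.5,0.5,0.5]}';python3 - <<'E'
from h import *
print(r.read_state()['t'])
for n,(v0,v1,u0,u1) in dict(top=(160,260,165,265),scene=(170,260,275,365)).items():
    d=grab(n,n+'7.png');a=cv2.resize(cv2.imread('pics/'+n+'7.png')[v0:v1,u0:u1],(400,400),interpolation=cv2.INTER_CUBIC)
    X=np.hstack([X,a]) if n=='scene' else a
cv2.imwrite('pics/c7.png',X)
E
```

```text
t: 14.7
eef_pos: [0.5205, 0.2021, 0.0691]
orientation: [[0.001, 0.942, 0.336], [-0.004, 0.336, -0.942], [-1.0, -0.0, 0.004]]
wrist_force: [0.9, -1.0, 0.2]
gripper_width: 0.238
t: 15.5
eef_pos: [0.5233, 0.2031, 0.2063]
orientation: [[0.008, 0.942, 0.337], [0.001, 0.337, -0.942], [-1.0, 0.008, 0.002]]
wrist_force: [0.6, -0.4, -0.2]
gripper_width: 0.499
15.5
```

View pics/c7.png

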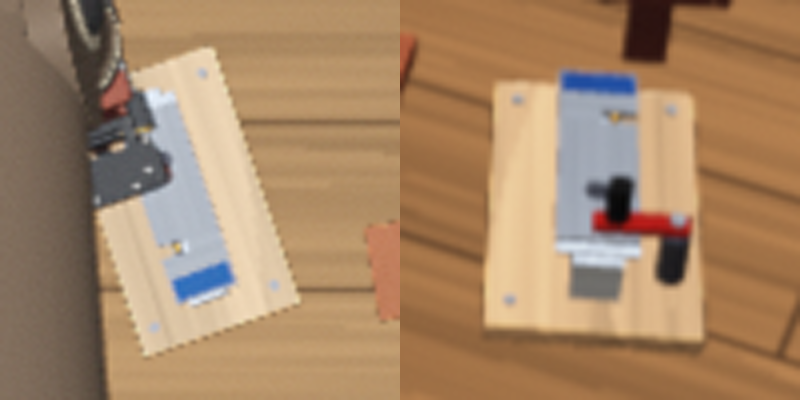

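The keeper lies across the iron: bar from (690,222) to (595,222) in the right-hand crop, knob at (620,195). The pin is in the notch at (620,117), and the iron is flat and straight. Measuring the keeper's angle, then checking the bystanders.

```bash
python3 - <<'E'
from h import *
d=grab('scene','s8.png')
o=np.array([.4686,.1743]);a=np.radians(19.45);e=np.array([np.cos(a),np.sin(a)]);n=np.array([-e[1],e[0]])
def hol(u,v,z): q=onz(d,275+(u-400)*.225,170+v*.225,z)[:2]-o;return q@e*1e3,q@n*1e3
for nm,u,v,z in(('knobtop',621,182,.0885),):
    x,y=hol(u,v,z);print(nm,x,y,'angle',np.arctan2(45-y,x-60))
W=lambda x,y,z:(*(o+e*x/1e3+n*y/1e3),z/1e3)
for t in(1.2,1.4,1.57,1.7): q=proj(d,W(60+36*np.cos(t),45-36*np.sin(t),88.5));print(t,(q[0]-275)/.225+400,(q[1]-170)/.225)
A=cv2.imread('pics/scene0.png').astype(int);B=cv2.imread('pics/s8.png').astype(int)
D=(np.abs(A-B).max(2)>60).astype(np.uint8);k,l,st,c=cv2.connectedComponentsWithStats(D)
print([(s[:5].tolist()) for s in st[1:] if s[4]>15])
s=r.read_state();print(s['t'],s['wrist_force'],np.abs(s['qvel']).max())
E
```

```text
knobtop 59.77107137062458 10.847955175161326 angle 1.5774994452117999
1.2 622.2753253505508 197.93819256359143
1.4 618.8014684213441 189.39435189479
1.57 617.7962129251945 182.08161239726286
1.7 618.2450608513998 176.59753731923033
[[316, 0, 8, 23, 61], [325, 0, 14, 26, 226], [340, 0, 23, 3, 55], [360, 5, 9, 7, 46], [337, 10, 20, 19, 275], [337, 21, 43, 91, 1254], [312, 35, 6, 16, 22], [312, 53, 6, 12, 17], [330, 57, 10, 4, 23], [344, 58, 5, 6, 20], [476, 88, 30, 56, 825], [321, 102, 8, 9, 27], [329, 111, 27, 24, 239], [328, 112, 11, 6, 29], [319, 130, 33, 54, 1144], [182, 163, 42, 36, 629], [310, 186, 18, 40, 154], [322, 198, 3, 6, 16], [314, 208, 21, 20, 212], [335, 220, 7, 15, 49]]
15.65 [-0.62464362  1.10352559 -1.56265033] 1.2297174361773437
```

Keeper measures about 1.58 rad, and the only changes in the scene view are the arm, the iron and the holder. Handing in.

```bash
python3 -c "
from cell import r
print(r.hand_in())"
```

```text
the job is handed in; nothing more can be done
None
```

The iron is seated in the holder with its notch over the brass pin, and the red keeper is swung across over it. I handed the job in at about 15.7 s of the 72 s; no verdict is reported.

- **Picking the iron:** I took the larger grey iron off its rest. The green one and the smaller grey one were left alone.
- **Seating it:** The pin appeared at about x = -39.5 mm in the holder's frame. Lowered in small steps, the iron passed the pin-tip height freely and touched down at exactly the seated height. Contact force was about 8 N. I then let go while the keeper was still at about 0 rad.
- **Keeper:** I caged the knob loosely between the fingers, took it round its arc, then opened and lifted clear.

**Last checks:**
- **Iron:** After release, the wrist view put its edges at about ±25 mm about the bed's centreline and parallel to the bed, with the pin visible in the notch. After the keeper swing I checked it only by eye, and it still looked flat and straight.
- **Keeper:** It measured about 1.58 rad.
- **Bystanders:** The scene picture showed changes only at the arm, the iron and the holder.
- **Robot:** The gripper was raised clear, with wrist force near zero.

No check failed. The top and wrist views differed by about 1 mm on the bed's sideways position, so I used a middle value.

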